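# Load and clamp the platform shaker

### The arm

A 6-joint arm with a two-finger parallel gripper is mounted at the origin on the work surface. World frame = base frame: x ahead of the robot, y to its left, z up, the work surface at z = 0. Lengths are in m, angles in rad, forces in N, time in s.
With the tool pointing down it reaches from about 0.35 to 0.975 m from the base axis. Payload 4.9 kg.
Tool frame: the origin (TCP) lies at the very end of the fingers, on their centre line; the grasp point (between the pads) lies 19 mm behind it; z points along the fingers, y is the line along which they close (so a half turn about z gives the same grasp; the last joint's range is limited). The gripper opens to 85 mm and grips with 20 to 120 N. Pads are 22 mm wide; open, the fingers measure 114 mm over their backs; the gripper's body (76 mm by 85 mm) begins 54 mm behind the grasp point. The pads swing forward as they close: fully open they stand 13 mm farther back than shut.
Start: joints at [-1.376, 0.053, 1.613, -0, 1.476, -0.119], TCP at [0.193, -0.594, 0.231] pointing down, gripper open.
Joint ranges: [-3.01, 3.01], [-1.01, 2.22], [0.06, 2.58], [-1.02, 4.17], [0.09, 2.62], [-3.14, 3.14]. Speed limits (rad/s): [2.57, 2.57, 3.14, 3.14, 3.14, 3.14].

### API

Orientations are given as a unit quaternion [w, x, y, z].
In Python, from plant import manip gives the robot as it stands.
- The arm moves only by the tool play_rows, never from a script. Its argument "series" is a list that holds one entry, the list of rows, each a list of 7 numbers: the shift along the world's x, y, z in m, then the turn, a rotation vector about the world's x, y, z in degrees, then the opening, from 0 (shut) to 1 (fully open). In form: [[[dx, dy, dz, rx, ry, rz, grip], ...]]. A call has 1 to 10 rows; each row shifts and turns the commanded pose from where the row before left it; what a row does not reach is not made up. A row lasts 1/10 s, in which the tool goes at most 50 mm and 8.59 degrees, less where a joint would pass 70% of its speed; a pose out of reach is approached as far as the arm can. A call with a gripper value outside its range is refused whole. The fingers move at their own pace and stop on an object; the grip force is fixed at half the most. Time passes only in rows, so rows that do not move let the fingers close. It gives the time, the measured TCP pose, the force, the opening and the grip force at its end, in the units of the state.
- manip.state(): the state, without advancing time (a new reading comes with each control period).
- manip.grab_frame(name): name is "scene" or "top" or "wrist"; returns a dict with "frame" (384x512x3 uint8, blue, green, red), "mtx" (3x3 intrinsics, pixels), "R" (3x3) and "t" (3): a world point X has camera coordinates R X + t. Camera axes: x right, y down, z forward; pixel columns grow to the right and rows downward; lengths in m; the calibration is good to about 2 mm. A picture is of the moment at which its call begins. There is no depth.
- manip.job_done(): hands the job in; it is judged then, once.
The state is a dict: "time": time; "joint_pos": joint angles; "joint_vel": joint speeds; "joint_efforts": joint torques, N m; "tool_pos": TCP position; "tool_rot": TCP orientation; "contact_force": force on the tool from outside, world axes, zero at the start; "ft_torque": the same for the moment, N m; "gripper_width": opening from 0.0 (shut) to 1.0 (fully open); "grasp_force": force on a finger pad.
Only numpy, scipy, OpenCV 4.12 (cv2) and the standard library are available. Lean on these libraries where they do the work, as an engineer would, in place of code of your own. Each camera call takes 0.05 s, during which the arm holds its last target. There are 200 camera calls.

### The job

Load the shaker: stand every small square bottle, small round jar and the tip box that is out on the bench upright in one row in the shaker's tray. Then clamp the load by driving the two tapered drift pins from the pin stand fully home, one through each clamp jaw's tongue into the block below, so that the jaws are drawn into line, and last of all throw the shaker's lever switch over to on. Leave everything else on the bench standing where it is.

Things in the scene. Friction and masses are not known exactly. Their poses are not given: they have to be found in the camera images.
- shaker: white bench-top platform shaker, fixed; housing x -105 to 95, y -155 to 155 mm, 55 mm high; origin on the bench under it, x away from the control side towards the tray's back wall, y left along the tray, z up. At the back a raised platform with the long load tray; in front two steel clamp blocks (44 mm square, tops at 91 mm) and, at the right end, the lever switch
- tray_floor (a point): centre of the load tray's floor, in the shaker's frame x 45, y 0, z 75 mm; axes as the shaker's. Inside: y -121 to 121 mm, back wall at x +23, jaws' faces at x -23 mm when in line, else further out by their joint value. Walls and jaws 8 mm thick, 26 mm high. The load stands in one row along y; all five (224 mm in all) just fit if the tip box's long side lies along y
- bottle_a: small square white plastic bottle, body 42 x 42 mm, 62 mm high, with a blue screw cap 30 mm across on top, 82 mm high in all, about 0.16 kg, bottom-heavy; origin at the centre of its underside, x and y square to its sides, z up. May be absent
- bottle_b: small square white plastic bottle, body 42 x 42 mm, 62 mm high, with a blue screw cap 30 mm across on top, 82 mm high in all, about 0.16 kg, bottom-heavy; origin at the centre of its underside, x and y square to its sides, z up. May be absent
- jar_a: small round amber jar with a black lid and paper band, 42 mm across (43 at the lid), 66 mm high, about 0.14 kg, bottom-heavy; origin at the centre of its underside, z up. May be absent
- jar_b: small round amber jar with a black lid and paper band, 42 mm across (43 at the lid), 66 mm high, about 0.14 kg, bottom-heavy; origin at the centre of its underside, z up. May be absent
- tip_box: a small oblong pipette-tip box, grey base and clear cover in one piece, 42 mm along its x, 56 mm along its y, 62 mm high, 0.15 kg, bottom-heavy; origin at the centre of its underside, z up. May be absent
- pin_a: steel tapered drift pin, upright in the pin stand: dark round head 24 mm across, 30 mm high, to hold it by; below, a shank 42 mm long: upper 14 mm straight, 14 mm across, lower 28 mm tapering evenly to a blunt 4 mm tip; 90 g. Origin on the axis at the shoulder (underside of the head), z up towards the head. Both pins are alike, either fits either hole
- pin_b: steel tapered drift pin, upright in the pin stand: dark round head 24 mm across, 30 mm high, to hold it by; below, a shank 42 mm long: upper 14 mm straight, 14 mm across, lower 28 mm tapering evenly to a blunt 4 mm tip; 90 g. Origin on the axis at the shoulder (underside of the head), z up towards the head. Both pins are alike, either fits either hole
- pin_stand: a fixed aluminium block 50 (x) x 110 (y) x 50 mm high with two upright through holes of 18 mm at y +28 and -28 mm, in which the drift pins stand with their shoulders on the block's top; origin at the centre of its underside
- jaw_left (a joint): travel (m) of the left (+y) clamp jaw outwards, along the shaker's -x, against 2.5 N friction; 0 = the tongue's hole stands over the block's hole; starts 4 to 6.5 mm out, stays where left, range -1.5 to 8 mm. A dark steel bar along half the tray's front, with a tongue 40 mm wide, 10 mm thick reaching forward over its block; its 15.5 mm hole moves with the jaw
- jaw_right (a joint): travel (m) of the right (-y) clamp jaw outwards, along the shaker's -x, against 2.5 N friction; 0 = the tongue's hole stands over the block's hole; starts 4 to 6.5 mm out, stays where left, range -1.5 to 8 mm. A dark steel bar along half the tray's front, with a tongue 40 mm wide, 10 mm thick reaching forward over its block; its 15.5 mm hole moves with the jaw
- hole_left (a point): fixed point on the axis of the upright 15.5 mm hole in the left clamp block, at the height of the tongue's top face; in the shaker's frame x -55, y +55, z 101 mm. The tongue fills the first 10 mm below it, the block's hole lies 10 to 46 mm below. A pin fully home has its shoulder at this point. Axes as the shaker's
- hole_right (a point): fixed point on the axis of the upright 15.5 mm hole in the right clamp block, at the height of the tongue's top face; in the shaker's frame x -55, y -55, z 101 mm. The tongue fills the first 10 mm below it, the block's hole lies 10 to 46 mm below. A pin fully home has its shoulder at this point. Axes as the shaker's
- switch (a joint): angle in rad of the shaker's lever switch: 0 = off, leaning towards the control side (-x of the shaker), 1.0 = on, leaning towards the tray (+x); light friction (about 0.06 Nm), stays where it is left
- switch_tip (a point): centre of the lever's black ball, 26 mm across, 50 mm from the lever's pivot; in the shaker's frame at x -84, y -125, z 121 mm when off, at x -36 when on. The rod is 10 mm thick; the pivot is 77 mm above the bench, on a block 70 x 50 mm, 25 mm high, on the housing
- beaker: bystander: an empty glass beaker 60 mm across, 75 mm high, on the bench; not part of the job; origin at the centre of its underside
- dish_stack: bystander: a clear stack of dishes 64 mm across, 36 mm high; not part of the job; origin at the centre of its underside
- timer: bystander: a flat blue timer 55 x 65 x 22 mm; not part of the job; origin at the centre of its underside
Things that resemble listed ones, but are neither listed nor needed, are in the scene too. What is shaped like the pin_b but blue or green is not meant.

How it is judged:
On the way, in this order (a step that is already met when the one before it is completed fails the run):
1. every bottle, jar and tip box present stands in the tray (x of bottle_a in the frame of tray_floor between -0.009 and 0.009 m and y of bottle_a in the frame of tray_floor between -0.106 and 0.106 m and z of bottle_a in the frame of tray_floor between -0.004 and 0.004 m and angle between each of bottle_a, bottle_b, jar_a, jar_b, tip_box's own z axis and vertical below 0.08 rad and x of bottle_b in the frame of tray_floor between -0.009 and 0.009 m and y of bottle_b in the frame of tray_floor between -0.106 and 0.106 m and z of bottle_b in the frame of tray_floor between -0.004 and 0.004 m and x of jar_a in the frame of tray_floor between -0.009 and 0.009 m and y of jar_a in the frame of tray_floor between -0.106 and 0.106 m and z of jar_a in the frame of tray_floor between -0.004 and 0.004 m and x of jar_b in the frame of tray_floor between -0.009 and 0.009 m and y of jar_b in the frame of tray_floor between -0.106 and 0.106 m and z of jar_b in the frame of tray_floor between -0.004 and 0.004 m and x of tip_box in the frame of tray_floor between -0.009 and 0.009 m and y of tip_box in the frame of tray_floor between -0.106 and 0.106 m and z of tip_box in the frame of tray_floor between -0.004 and 0.004 m), for 0.2 s.
2. then a drift pin is fully home in each clamp and both jaws are in line (((distance between pin_a and hole_left below 0.004 m and angle between each of pin_a, pin_b's own z axis and vertical below 0.08 rad and distance between pin_b and hole_right below 0.004 m) or (distance between pin_a and hole_right below 0.004 m and angle between each of pin_a, pin_b's own z axis and vertical below 0.08 rad and distance between pin_b and hole_left below 0.004 m)) and value of joint jaw_left between -0.0025 and 0.0025 m and value of joint jaw_right between -0.0025 and 0.0025 m), for 0.2 s.
3. last, the lever switch is on (value of joint switch above 0.8 rad), for 0.2 s.
At the end, for the whole second after the job is handed in: every load present stands upright (0.08 rad) on the tray's floor (4 mm) between walls and jaws, at rest; each clamp hole holds one upright pin, shoulder within 4 mm of the tongue's top at the hole; both jaws within 2.5 mm of in line; switch above 0.8 rad (all of step 1 and all of step 2 and linear speed of each of bottle_a, bottle_b, jar_a, jar_b, tip_box, pin_a, pin_b below 0.02 m/s and value of joint switch above 0.8 rad); the robot touches nothing.
It fails at once if a bystander is pushed more than 50 mm or knocked over (distance of any of beaker, dish_stack, timer from where it was at the start of the episode above 0.05 m or angle between any of beaker, dish_stack, timer's own z axis and vertical above 0.6 rad).
Of bottle_a, bottle_b, jar_a, jar_b, tip_box only 3 to 5 are there at a start; the rules pass over those that are not, and their reading is None.
At some moment in a run one of bottle_a, bottle_b, jar_a, jar_b, tip_box may be knocked a few centimetres aside while the robot is not near it.
It also fails if it takes over 210 s, if anything falls off the work surface, if the arm or the gripper's body presses on something with over 40 N, if the wrist force passes 120 N, or if a joint passes its speed limit or range.

## Working session

There is one attempt and no reset: what is moved stays moved. The work goes in short steps, Python scripts to look and compute and a tool call to move; the robot and the scene stay as the last step left them, time stands still between calls to the robot, and variables do not carry over. Pictures are saved under pics/ and viewed, at most 14 in all, crops included, and the job is handed in when it is done.

Besides the shell and the picture viewer there is one more tool, called after "Request:" by a JSON object that holds its "method" and its "body". play_rows: Moves the arm, as the interface text tells. Its arguments: {"type":"object","properties":{"series":{"type":"array"}},"required":["series"]}

```bash
mkdir -p pics; ls
cat > h.py <<'E'
import numpy as np, cv2
from plant import manip
def grab(n,save=None):
    f=manip.grab_frame(n); f={k:np.array(v) for k,v in f.items()}
    if save: cv2.imwrite('pics/'+save,f['frame']); np.savez('pics/'+save[:-4],**f)
    return f
def ray(f,uv,z):
    d=f['R'].T@np.linalg.inv(f['mtx'])@np.array([uv[0],uv[1],1.]); c=-f['R'].T@f['t']
    return c+d*(z-c[2])/d[2]
def proj(f,X):
    p=f['mtx']@(f['R']@np.array(X,float)+f['t']); return p[:2]/p[2]
E
python3 - <<'E'
from h import *
for n in ['scene','top','wrist']:
    f=grab(n,n+'0.png'); print(n,f['mtx'][0,0],(-f['R'].T@f['t']).round(3),f['R'][2].round(2))
print(manip.state())
E
```

```text
pics
scene 441.48256837146323 [ 0.864 -0.673  0.763] [-0.36  0.67 -0.65]
top 397.140171630812 [ 0.343 -0.038  0.908] [ 0.18  0.03 -0.98]
wrist 315.6173257159048 [ 0.267 -0.57   0.374] [-0.29 -0.09 -0.95]
{'time': 0.15, 'joint_pos': array([-1.37596524e+00,  5.32151618e-02,  1.61398579e+00, -1.12892965e-05,
        1.47601971e+00, -1.19034826e-01]), 'joint_vel': array([ 6.91730125e-04, -2.96628917e-03, -4.66506211e-03, -5.75669029e-04,
       -8.78001371e-06,  7.17701402e-04]), 'joint_efforts': array([ 1.04882907e-03, -3.94240701e+01, -3.70722878e+01, -6.95248514e-05,
        4.57878399e-03,  3.55805369e-06]), 'tool_pos': array([ 0.19284139, -0.59398533,  0.23033498]), 'tool_rot': array([-8.13208297e-04,  9.87710864e-01,  1.56290071e-01, -3.64567516e-05]), 'contact_force': array([0.24615039, 0.94579191, 0.25463191]), 'ft_torque': array([0.00062317, 0.00644321, 0.00321602]), 'grasp_force': 0.0, 'gripper_width': 0.9992325405329481}
```

View pics/top0.png

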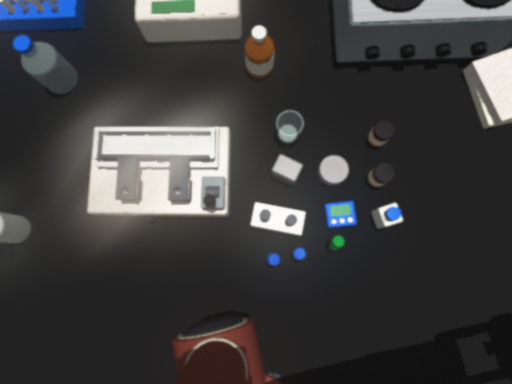

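View pics/scene0.png

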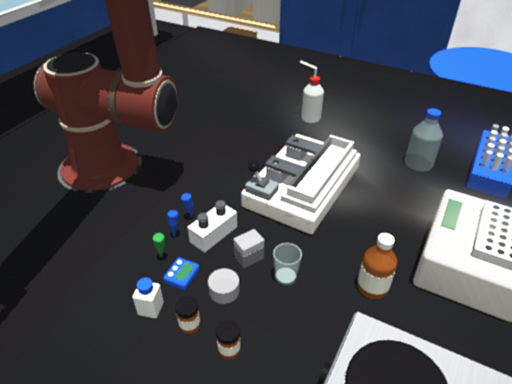

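The top view shows one square bottle (388,215), two jars (380,133) and (380,175), and the tip box (287,168). The pin stand is at (278,218) with its two dark pins. The shaker spans (88–230, 126–215), with the lever at (210,200). Blue and green decoy pins stand below.

Run:
```python
from h import *
f=cv2.imread('pics/top0.png')
a=cv2.resize(f[115:225,80:235],None,fx=5,fy=5,interpolation=cv2.INTER_CUBIC)
b=cv2.resize(f[115:255,245:415],None,fx=4.5,fy=4.2,interpolation=cv2.INTER_CUBIC)
cv2.imwrite('pics/ta.png',a);cv2.imwrite('pics/tb.png',b)
```

```text
(no output)
```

View pics/ta.png

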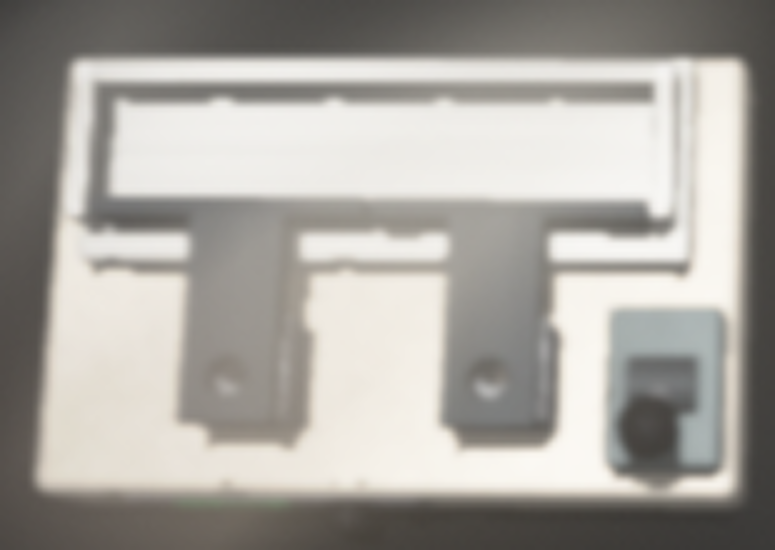

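View pics/tb.png

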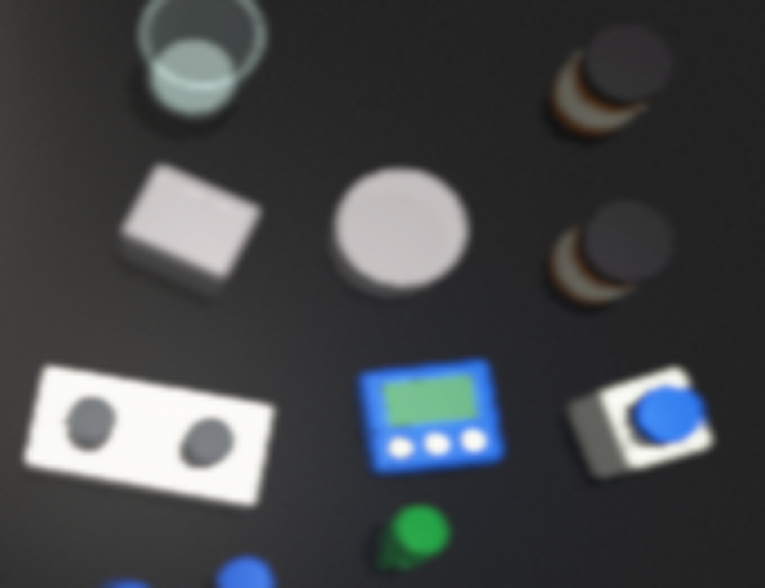

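Both crops read clearly: the tongues carry visible holes at crop (228,375) and (490,380), and the lever leans to the front, so it is off. I'll compute positions now.

Run:
```python
from h import *
f=dict(np.load('pics/top0.npz'))
A=lambda u,v:(u/5+80-.4,v/5+115-.4)
B=lambda u,v:(u/4.5+245-.4,v/4.2+115-.4)
def P(n,uv,z): p=ray(f,uv,z); print(n,(p[:2]*1000).round(1)); return p
print('housing z55')
for n,c in dict(FL=(35,490),FR=(742,495),BR=(748,60)).items(): P(n,A(*c),.055)
print('wall tops z101'); 
for n,c in dict(BL=(75,60),BR=(690,58)).items(): P(n,A(*c),.101)
for n,c in dict(tonL=(232,375),tonR=(490,378)).items(): P(n,A(*c),.101)
for n,c in dict(tLf=(178,422),tLf2=(282,425),tRf=(443,425),tRf2=(548,428)).items(): P(n,A(*c),.101)
P('ball',A(648,427),.121)
print('tip box');
for c in [(160,165),(262,208),(225,278),(123,232)]: P('',B(*c),.062)
P('jar1',B(627,62),.066);P('jar2',B(627,240),.066)
P('cap',B(668,415),.082)
for c in [(685,367),(713,440),(615,477)]: P('body',B(*c),.062)
P('pinL',B(92,423),.08);P('pinR',B(207,442),.08)
for c in [(45,366),(274,405),(257,505),(25,462)]: P('stand',B(*c),.05)
P('beaker',B(193,85),0.);P('dish',B(401,227),.036)
# colour-mask check in both views
for n in ['top','scene']:
    g=dict(np.load(f'pics/{n}0.npz')); hsv=cv2.cvtColor(g['frame'],cv2.COLOR_BGR2HSV)
    m=cv2.inRange(hsv,(105,150,100),(125,255,255)); k,_,s,c=cv2.connectedComponentsWithStats(m)
    for i in range(1,k):
        if 30<s[i,4]<1500: print(n,'blue',c[i].round(1),s[i,4],(ray(g,c[i],.082)[:2]*1000).round(1))
```

```text
housing z55
FL [450.7 344.9]
FR [439.8  35.2]
BR [636.1  29.7]
wall tops z101
BL [630.5 315.9]
BR [622.   50.7]
tonL [490.8 243.4]
tonR [486.3 135.2]
tLf [471.6 265.4]
tLf2 [469.1 221.8]
tRf [467.1 154.6]
tRf2 [464.6 111. ]
ball [460.8  66.9]
tip box
 [567.2 -81.9]
 [ 542.6 -130.2]
 [ 506.2 -110.8]
 [532.  -62.6]
jar1 [ 614.  -310.2]
jar2 [ 519.3 -302.4]
cap [ 427.5 -308.7]
body [ 453.7 -325.3]
body [ 416.4 -335. ]
body [ 399.2 -288. ]
pinL [431.2 -44.5]
pinR [420.3 -97.3]
stand [464.7 -22.8]
stand [ 441.3 -132.3]
stand [ 390.3 -121.8]
stand [415.2 -11.9]
beaker [ 629.7 -104.1]
dish [ 536.2 -201.3]
top blue [43.  11.8] 1232 [922.3 459. ]
top blue [21.5 42.7] 275 [845.7 504. ]
top blue [340. 214.] 417 [ 429.4 -199.9]
top blue [393.3 213.1] 150 [ 428.1 -309.2]
top blue [299.1 253.5] 126 [ 350.7 -111.7]
top blue [273.2 259.2] 129 [340.7 -58.4]
scene blue [433.4 113.3] 151 [782.9 598.7]
scene blue [488.7 172.6] 1400 [964.1 370.8]
scene blue [187.2 201.1] 166 [364.8 -78.3]
scene blue [172.6 219. ] 192 [ 370.9 -142.8]
scene blue [181.  274.6] 496 [ 478.3 -260.7]
scene blue [144.3 284.6] 218 [ 431.2 -313.8]
```

Request:
{"method": "play_rows", "body": {"series": [[[0.02,0.025,0.01,0,0,8.5,1],[0.02,0.025,0.01,0,0,8.5,1],[0.02,0.025,0,0,0,8.5,1],[0.02,0.025,0,0,0,8.5,1],[0.02,0.025,0,0,0,8.5,1],[0.02,0.025,0,0,0,8.5,1],[0.02,0.025,0,0,0,8.5,1],[0.02,0.025,0,0,0,8.5,1],[0.02,0.025,0,0,0,8.5,1],[0,0,0,0,0,8.5,1]]]}}

```text
time: 1.15
tool_pos: [0.3746, -0.3668, 0.2509]
tool_rot: [-0.0, 0.619, 0.786, 0.001]
contact_force: [0.3, -0.8, 0.5]
gripper_width: 1.001
grasp_force: 0.0
```

```bash
cat >> h.py <<'E'
def st():
    s=manip.state(); w,x,y,z=s['tool_rot']
    from scipy.spatial.transform import Rotation as Ro
    M=Ro.from_quat([x,y,z,w]).as_matrix(); a=np.degrees(np.arctan2(M[1,1],M[0,1]))
    print('t%.2f'%s['time'],'tcp',(s['tool_pos']*1000).round(1),'yang %.2f'%a,'tilt',M[:,2].round(3),'F',s['contact_force'].round(1),'w %.3f g %.1f'%(s['gripper_width'],s['grasp_force']),'j6 %.2f'%s['joint_pos'][5])
E
python3 -c "
from h import *
st(); grab('wrist','w1.png')"
```

```text
t1.15 tcp [ 374.6 -366.8  250.9] yang 13.56 tilt [ 0.     0.001 -1.   ] F [ 0.3 -0.8  0.5] w 1.001 g 0.0 j6 -1.15
```

View pics/w1.png

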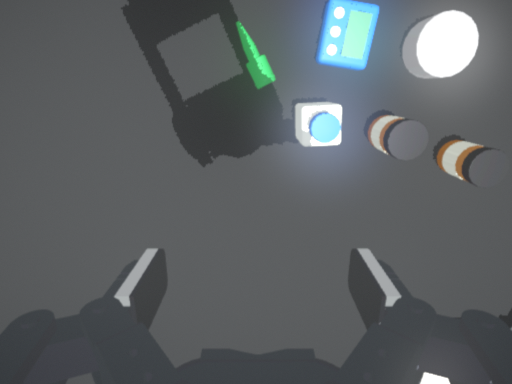

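Wrist view: bottle cap at (324,128) with its body nearly square to the image, jars' lids at (405,138) and (487,167).

Run:
```python
from h import *
f=dict(np.load('pics/w1.npz')); hsv=cv2.cvtColor(f['frame'],cv2.COLOR_BGR2HSV)
roi=np.zeros(hsv.shape[:2],np.uint8); roi[95:155,288:350]=255
m=cv2.inRange(hsv,(90,80,80),(125,255,255))&roi
M=cv2.moments(m,True); c=(M['m10']/M['m00'],M['m01']/M['m00']); print(c,ray(f,c,.080).round(4))
m2=cv2.inRange(hsv,(0,0,190),(180,80,255))&roi
m2=cv2.morphologyEx(m2|m,cv2.MORPH_CLOSE,np.ones((5,5)))
r=cv2.minAreaRect(cv2.findNonZero(m2)); b=cv2.boxPoints(r); print(r)
P=np.array([ray(f,p,.062) for p in b]); e=np.diff(np.vstack([P,P[:1]]),axis=0)
print(P[:,:2].round(4).tolist(), np.linalg.norm(e,axis=1).round(4), np.degrees(np.arctan2(e[:,1],e[:,0])).round(1), P.mean(0).round(4))
for n,u in dict(near=(405,138),far=(487,167)).items(): print(n,ray(f,u,.066).round(4))
print('dish',ray(f,(455,40),.036).round(4))
```

```text
(324.26686217008796, 126.8108504398827) [ 0.4285 -0.3105  0.08  ]
((318.5, 124.0), (44.0, 45.0), 90.0)
[[0.3973, -0.2945], [0.4419, -0.2838], [0.456, -0.3267], [0.4095, -0.3379]] [0.0458 0.0452 0.0478 0.045 ] [  13.5  -71.8 -166.5  105.7] [ 0.4262 -0.3107  0.062 ]
near [ 0.5169 -0.3027  0.066 ]
far [ 0.614  -0.3112  0.066 ]
dish [ 0.5441 -0.1965  0.036 ]
```

Request:
{"method": "play_rows", "body": {"series": [[[0.027,0.028,0,0,0,1,1],[0.026,0.028,0,0,0,0,1],[0,0,-0.04,0,0,0,1],[0,0,-0.04,0,0,0,1],[0,0,-0.04,0,0,0,1],[0,0,-0.04,0,0,0,1],[0,0,-0.03,0,0,0,1],[0,0,-0.03,0,0,0,1],[0,0,0,0,0,0,0.3],[0,0,0,0,0,0,0.3]]]}}

```text
time: 2.2
tool_pos: [0.4256, -0.3135, 0.0312]
tool_rot: [-0.001, 0.616, 0.787, 0.0]
contact_force: [0.7, 0.5, 0.6]
gripper_width: 0.694
grasp_force: 0.0
```

Request:
{"method": "play_rows", "body": {"series": [[[0,0,0,0,0,0,0.3],[0,0,0,0,0,0,0.3],[0,0,0,0,0,0,0.3],[0,0,0,0,0,0,0.3],[0,0,0,0,0,0,0.3]]]}}

```text
time: 2.7
tool_pos: [0.4275, -0.315, 0.034]
tool_rot: [0.002, 0.616, 0.788, -0.0]
contact_force: [1.3, -0.5, 7.0]
gripper_width: 0.481
grasp_force: 62.3
```

Request:
{"method": "play_rows", "body": {"series": [[[0,0,0.03,0,0,0,0.3],[0,0,0.05,0,0,0,0.3],[0,0,0.05,0,0,0,0.3],[0.01,0.03,0.04,0,0,0,0.3],[0.014,0.04,0,0,0,-2,0.3],[0.014,0.04,0,0,0,-2,0.3],[0.014,0.04,0,0,0,-2,0.3],[0.014,0.04,0,0,0,-2,0.3],[0.014,0.04,0,0,0,-2,0.3],[0.014,0.04,0,0,0,-2,0.3]]]}}

```text
time: 3.7
tool_pos: [0.5194, -0.0422, 0.2003]
tool_rot: [-0.0, 0.695, 0.719, -0.0]
contact_force: [0.0, -0.1, -1.9]
gripper_width: 0.48
grasp_force: 61.8
```

Request:
{"method": "play_rows", "body": {"series": [[[0.014,0.04,0,0,0,-2,0.3],[0.014,0.04,0,0,0,-2,0.3],[0.014,0.04,0,0,0,0,0.3],[0.014,0.04,0,0,0,0,0.3],[0,0,0,0,0,0,0.3],[0,0,0,0,0,0,0.3]]]}}

```text
time: 4.3
tool_pos: [0.5751, 0.1167, 0.1999]
tool_rot: [-0.0, 0.719, 0.695, -0.001]
contact_force: [-0.1, 0.4, -1.9]
gripper_width: 0.479
grasp_force: 61.8
```

```bash
python3 -c "
from h import *
st(); grab('wrist','w2.png')"
```

```text
t4.30 tcp [575.1 116.7 199.9] yang -1.91 tilt [-0.002 -0.001 -1.   ] F [-0.1  0.4 -1.9] w 0.479 g 61.8 j6 0.11
```

View pics/w2.png

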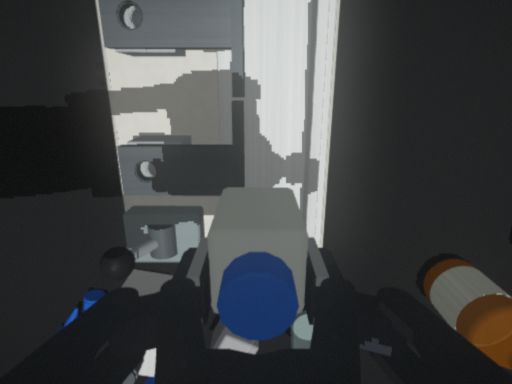

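Wrist view: right tongue hole at (148,169), left at (131,17), jaw inner edge at u≈244, back wall at u≈320, lever ball at (118,263).

Run:
```python
from h import *
f=dict(np.load('pics/w2.npz'))
for n,u in dict(holeR=(147.5,169),holeL=(130.5,17)).items(): print(n,ray(f,u,.101).round(4))
print('ball',ray(f,(118,263),.121).round(4))
g=cv2.cvtColor(f['frame'],cv2.COLOR_BGR2GRAY)
for v in (80,160,200):
    print(v,'row',g[v,225:345].tolist())
    print('jaw244',ray(f,(244,v),.101).round(4),'wall',[ray(f,(u,v),.101)[0].round(4) for u in (312,318,324,328)])
cv2.imwrite('pics/w2c.png',cv2.resize(f['frame'][0:240,90:350],None,fx=3,fy=2.5))
```

```text
holeR [0.4884 0.1368 0.101 ]
holeL [0.4918 0.2441 0.101 ]
ball [0.4611 0.0651 0.121 ]
80 row [123, 122, 122, 122, 123, 121, 114, 89, 80, 78, 79, 79, 81, 81, 81, 81, 81, 83, 84, 100, 122, 124, 127, 127, 127, 130, 135, 134, 136, 137, 136, 139, 167, 210, 214, 212, 212, 215, 216, 216, 215, 213, 212, 214, 215, 215, 214, 214, 214, 214, 213, 213, 213, 214, 214, 213, 213, 214, 215, 215, 215, 215, 216, 217, 218, 219, 219, 219, 216, 215, 215, 216, 216, 217, 217, 216, 215, 214, 214, 202, 144, 130, 129, 124, 118, 117, 117, 119, 143, 189, 209, 210, 209, 209, 210, 211, 211, 212, 211, 206, 213, 212, 210, 210, 209, 200, 192, 194, 183, 146, 88, 75, 74, 72, 72, 72, 72, 71, 69, 69]
jaw244 [0.5677 0.2007 0.101 ] wall [np.float64(0.6171), np.float64(0.6214), np.float64(0.6258), np.float64(0.6287)]
160 row [57, 56, 56, 56, 56, 58, 58, 59, 58, 58, 59, 59, 60, 60, 62, 61, 61, 60, 64, 85, 113, 115, 115, 116, 116, 118, 117, 116, 117, 117, 118, 119, 119, 119, 117, 117, 118, 120, 120, 119, 119, 117, 118, 119, 119, 118, 118, 118, 118, 119, 120, 121, 121, 120, 119, 119, 120, 122, 124, 130, 129, 124, 124, 125, 124
[... 380 characters left out ...]
row [105, 104, 104, 105, 105, 104, 105, 105, 104, 104, 105, 106, 106, 105, 105, 104, 106, 106, 106, 106, 106, 105, 105, 106, 105, 106, 105, 106, 106, 106, 107, 107, 107, 108, 107, 107, 108, 107, 107, 108, 109, 108, 108, 108, 108, 108, 110, 108, 108, 108, 109, 109, 109, 109, 109, 109, 109, 109, 111, 110, 110, 110, 110, 110, 110, 111, 111, 109, 110, 111, 124, 169, 209, 213, 200, 134, 117, 114, 103, 102, 103, 107, 144, 194, 204, 205, 206, 208, 208, 209, 207, 202, 199, 210, 212, 213, 212, 198, 183, 187, 168, 91, 63, 63, 62, 61, 62, 62, 61, 60, 60, 58, 59, 58, 58, 57, 55, 56, 56, 56]
jaw244 [0.5634 0.1082 0.101 ] wall [np.float64(0.6189), np.float64(0.6238), np.float64(0.6287), np.float64(0.632)]
```

View pics/w2c.png

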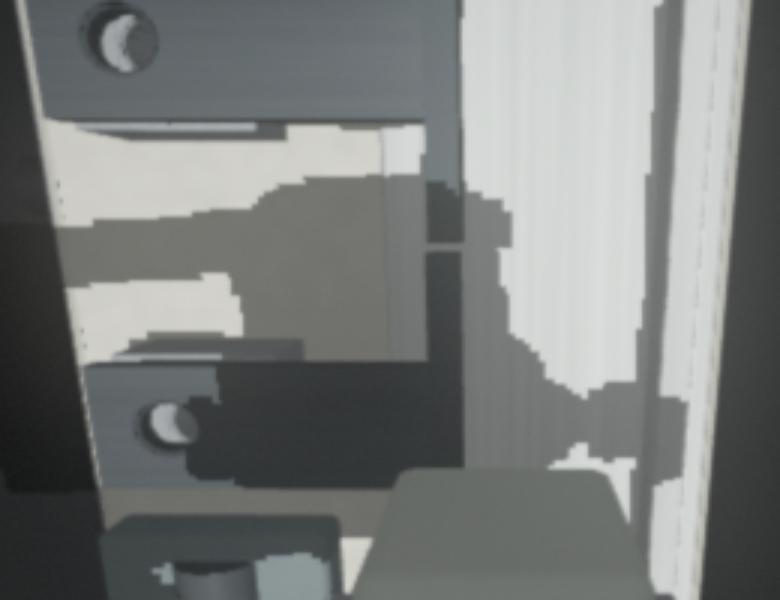

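Request:
{"method": "play_rows", "body": {"series": [[[0.01,0.03,0,0,0,0,0.3],[0.005,0.03,0,0,0,0,0.3],[0.005,0.028,0,0,0,0,0.3],[0,0,0,0,0,0,0.3],[0,0,-0.03,0,0,0,0.3],[0,0,-0.025,0,0,0,0.3],[0,0,-0.015,0,0,0,0.3],[0,0,-0.01,0,0,0,0.3],[0,0,-0.008,0,0,0,0.3],[0,0,0,0,0,0,0.3]]]}}

```text
time: 5.35
tool_pos: [0.5954, 0.2034, 0.1119]
tool_rot: [-0.0, 0.72, 0.694, -0.001]
contact_force: [-0.1, 0.6, -3.3]
gripper_width: 0.484
grasp_force: 62.0
```

```bash
python3 -c "
from h import *
st()"
```

```text
t5.35 tcp [595.4 203.4 111.9] yang -2.05 tilt [-0.001 -0.    -1.   ] F [-0.1  0.6 -3.3] w 0.484 g 62.0 j6 0.25
```

Request:
{"method": "play_rows", "body": {"series": [[[0,0,-0.002,0,0,0,0.3],[0,0,-0.001,0,0,0,0.3],[0,0,0,0,0,0,0.8],[0,0,0,0,0,0,0.8],[0,0,0,0,0,0,0.8],[0,0,0,0,0,0,0.8],[0,0,0.03,0,0,0,0.8],[0,0,0.05,0,0,0,0.8],[0,0,0.05,0,0,0,0.8],[0,-0.02,0.01,0,0,-4,0.8]]]}}

```text
time: 6.35
tool_pos: [0.5987, 0.1859, 0.2586]
tool_rot: [0.003, 0.743, 0.669, 0.006]
contact_force: [0.8, -0.4, 0.5]
gripper_width: 0.801
grasp_force: 0.0
```

Request:
{"method": "play_rows", "body": {"series": [[[-0.006,-0.03,0,0,0,-3,0.8],[-0.006,-0.04,0,0,0,-3,0.8],[-0.006,-0.04,0,0,0,-3,0.8],[-0.006,-0.04,0,0,0,-3,0.8],[-0.006,-0.04,0,0,0,-3,0.8],[-0.006,-0.04,0,0,0,-3,0.8],[-0.006,-0.02,0,0,0,-3,0.8],[-0.006,0,0,0,0,0,0.8],[0,0,0,0,0,0,0.8]]]}}

```text
time: 7.25
tool_pos: [0.5473, -0.066, 0.2497]
tool_rot: [-0.0, 0.853, 0.522, 0.0]
contact_force: [0.6, -0.2, 0.8]
gripper_width: 0.801
grasp_force: 0.0
```

```bash
python3 -c "
from h import *
st(); a=grab('wrist','w3.png'); b=grab('scene','s3.png')
cv2.imwrite('pics/m3.png',np.hstack([a['frame'][:,:450],b['frame'][100:,100:400][:, :].repeat(1,0) if 0 else cv2.resize(b['frame'][110:370,110:380],(350,384))]))"
```

```text
t7.25 tcp [547.3 -66.  249.7] yang -27.03 tilt [ 0.     0.001 -1.   ] F [ 0.6 -0.2  0.8] w 0.801 g 0.0 j6 0.22
```

View pics/m3.png

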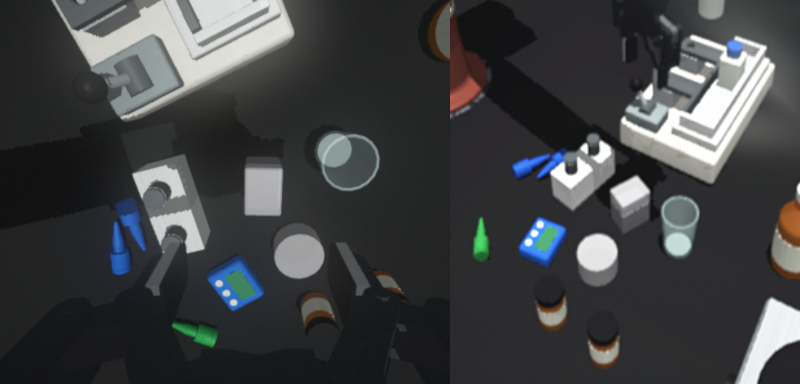

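The bottle stands in the tray. In the wrist view the tip box is at (263,187), nearly square to the tool, and the beaker is at (345,160).

Run:
```python
from h import *
f=dict(np.load('pics/w3.npz')); g=cv2.cvtColor(f['frame'],cv2.COLOR_BGR2GRAY)
print(g[190,238:292].tolist(), g[150:225,264].tolist())
for n,c in dict(a=(246.5,166),b=(282,166),c=(281.5,215),d=(245.5,213.5)).items(): print(ray(f,c,.062).round(4))
print(ray(f,(335,150),0).round(4),'beaker rim',ray(f,(350,162),.075).round(4))
for c in [(158,194),(176,240)]: print('pin head',ray(f,c,.08).round(4))
```

```text
[42, 44, 48, 46, 44, 51, 92, 145, 164, 174, 175, 175, 176, 175, 175, 176, 176, 176, 176, 176, 175, 176, 175, 176, 176, 177, 177, 177, 177, 177, 177, 178, 177, 177, 177, 177, 177, 177, 177, 177, 179, 181, 171, 145, 82, 56, 53, 54, 55, 53, 54, 52, 53, 53] [34, 34, 34, 32, 37, 38, 45, 59, 62, 64, 64, 64, 65, 72, 83, 89, 91, 103, 134, 158, 172, 178, 179, 179, 179, 179, 179, 179, 179, 178, 177, 178, 178, 178, 178, 177, 177, 177, 177, 177, 177, 176, 175, 175, 175, 175, 175, 174, 174, 174, 174, 174, 174, 173, 173, 173, 172, 172, 170, 168, 167, 166, 166, 166, 155, 115, 63, 55, 53, 54, 52, 53, 52, 51, 53]
[ 0.5361 -0.0622  0.062 ]
[ 0.5701 -0.0796  0.062 ]
[ 0.545  -0.1307  0.062 ]
[ 0.5095 -0.1105  0.062 ]
[ 0.6362 -0.1069  0.    ] beaker rim [ 0.6349 -0.1044  0.075 ]
pin head [ 0.4421 -0.0431  0.08  ]
pin head [ 0.4308 -0.0973  0.08  ]
```

Request:
{"method": "play_rows", "body": {"series": [[[-0.005,-0.015,0,0,0,0,0.8],[-0.004,-0.015,0,0,0,0,0.8],[0,0,-0.04,0,0,0,0.8],[0,0,-0.05,0,0,0,0.8],[0,0,-0.05,0,0,0,0.8],[0,0,-0.04,0,0,0,0.8],[0,0,-0.025,0,0,0,0.8],[0,0,-0.014,0,0,0,0.8],[0,0,0,0,0,0,0.3],[0,0,0,0,0,0,0.3]]]}}

```text
time: 8.35
tool_pos: [0.5397, -0.0967, 0.0319]
tool_rot: [0.001, 0.853, 0.522, 0.001]
contact_force: [-2.5, 1.0, -0.3]
gripper_width: 0.48
grasp_force: 63.9
```

Request:
{"method": "play_rows", "body": {"series": [[[0,0,0,0,0,0,0.3],[0,0,0,0,0,0,0.3],[0,0,0,0,0,0,0.3],[0,0,0,0,0,0,0.3]]]}}

```text
time: 8.75
tool_pos: [0.5395, -0.0963, 0.0317]
tool_rot: [0.001, 0.853, 0.522, 0.001]
contact_force: [-1.1, -0.8, 3.9]
gripper_width: 0.484
grasp_force: 63.1
```

Request:
{"method": "play_rows", "body": {"series": [[[0,0,0.03,0,0,0,0.3],[0,0,0.05,0,0,0,0.3],[0,0,0.05,0,0,0,0.3],[0,0.02,0.05,0,0,3,0.3],[0.006,0.04,0.02,0,0,4,0.3],[0.007,0.04,0,0,0,4,0.3],[0.007,0.04,0,0,0,4,0.3],[0.007,0.04,0,0,0,4,0.3],[0.007,0.04,0,0,0,4,0.3],[0.007,0.04,0,0,0,2,0.3]]]}}

```text
time: 9.75
tool_pos: [0.5796, 0.1642, 0.2268]
tool_rot: [0.0, 0.719, 0.695, -0.0]
contact_force: [0.9, 0.1, -1.9]
gripper_width: 0.479
grasp_force: 63.0
```

Request:
{"method": "play_rows", "body": {"series": [[[0.007,0.04,0,0,0,0,0.3],[0.007,0.04,0,0,0,0,0.3],[0.003,0.023,0,0,0,0,0.3],[0,0,0,0,0,0,0.3],[0,0,0,0,0,0,0.3]]]}}

```text
time: 10.25
tool_pos: [0.5964, 0.2657, 0.2265]
tool_rot: [0.0, 0.719, 0.695, -0.001]
contact_force: [0.2, -0.5, -2.0]
gripper_width: 0.48
grasp_force: 62.9
```

```bash
python3 -c "
from h import *
st()"
```

```text
t10.25 tcp [596.4 265.7 226.5] yang -1.96 tilt [-0.001 -0.001 -1.   ] F [ 0.2 -0.5 -2. ] w 0.480 g 62.9 j6 0.34
```

Request:
{"method": "play_rows", "body": {"series": [[[0.001,0.002,-0.03,0,0,0,0.3],[0,0,-0.035,0,0,0,0.3],[0,0,-0.025,0,0,0,0.3],[0,0,-0.015,0,0,0,0.3],[0,0,-0.008,0,0,0,0.3],[0,0,-0.004,0,0,0,0.3],[0,0,0,0,0,0,0.3]]]}}

```text
time: 10.95
tool_pos: [0.5983, 0.2674, 0.1108]
tool_rot: [0.0, 0.72, 0.694, 0.001]
contact_force: [-0.1, 0.5, -2.2]
gripper_width: 0.482
grasp_force: 62.9
```

Request:
{"method": "play_rows", "body": {"series": [[[0,0,-0.003,0,0,0,0.3],[0,0,-0.001,0,0,0,0.3],[0,0,0,0,0,0,0.8],[0,0,0,0,0,0,0.8],[0,0,0,0,0,0,0.8],[0,0,0.03,0,0,0,0.8],[0,0,0.05,0,0,0,0.8],[0,0,0.05,0,0,0,0.8],[0,-0.03,0.01,0,0,0,0.8],[-0.005,-0.045,0,0,0,0,0.8]]]}}

```text
time: 11.95
tool_pos: [0.5948, 0.1937, 0.2513]
tool_rot: [0.002, 0.718, 0.696, 0.004]
contact_force: [1.2, -0.3, -0.1]
gripper_width: 0.802
grasp_force: 0.0
```

Request:
{"method": "play_rows", "body": {"series": [[[-0.005,-0.045,0,0,0,0,0.8],[-0.005,-0.045,0,0,0,0,0.8],[-0.005,-0.045,0,0,0,0,0.8],[-0.005,-0.045,0,0,0,0,0.8],[-0.005,-0.045,0,0,0,0,0.8],[-0.005,-0.045,0,0,0,0,0.8],[-0.005,-0.045,0,0,0,0,0.8],[-0.005,-0.045,0,0,0,0,0.8],[0,0,0,0,0,0,0.8]]]}}

```text
time: 12.85
tool_pos: [0.552, -0.1722, 0.2463]
tool_rot: [0.001, 0.722, 0.692, -0.001]
contact_force: [1.0, 0.9, 0.9]
gripper_width: 0.801
grasp_force: 0.0
```

```bash
python3 -c "
from h import *
st(); a=grab('wrist','w4.png'); b=grab('top','t4.png')
cv2.imwrite('pics/m4.png',np.hstack([a['frame'][:,60:],cv2.resize(b['frame'][110:240,80:240],(348,384))]))"
```

```text
t12.85 tcp [ 552.  -172.2  246.3] yang -2.38 tilt [ 0.    -0.002 -1.   ] F [1.  0.9 0.9] w 0.801 g 0.0 j6 -0.39
```

View pics/m4.png

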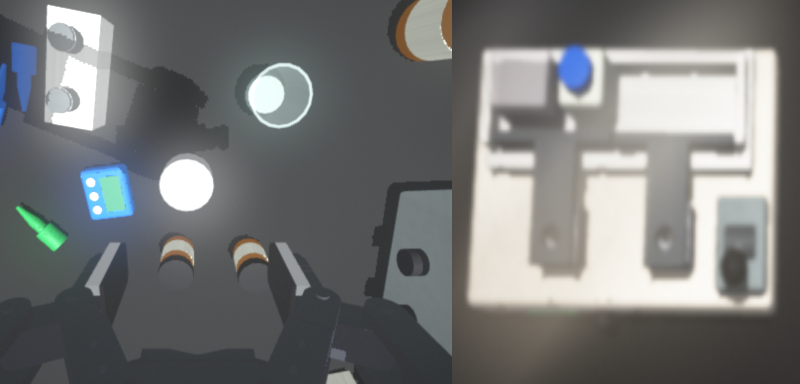

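The tip box and bottle both stand in the tray. In the wrist view the jar lids are at about (237,274) and (313,276).

Run:
```python
from h import *
f=dict(np.load('pics/w4.npz'))
for c in [(237,274),(313,276)]: print(ray(f,c,.066).round(4))
for x in [(.518,-.3025),(.614,-.311)]: print(proj(f,(*x,.066)).round(0))
t=dict(np.load('pics/t4.npz'))
A=lambda u,v:(u/348*160+80-.5,v/384*130+110-.5)
for n,c,z in [('box a',(497-452,55),.137),('box b',(548-452,105),.137),('cap',(575-452,68),.157)]: print(n,ray(t,A(*c),z).round(4))
```

```text
[ 0.5223 -0.3025  0.066 ]
[ 0.6121 -0.309   0.066 ]
[233. 274.]
[315. 277.]
box a [0.6139 0.2883 0.137 ]
box b [0.5763 0.2385 0.137 ]
cap [0.5952 0.2072 0.157 ]
```

Request:
{"method": "play_rows", "body": {"series": [[[0.015,-0.035,0,0,0,0,0.8],[0.015,-0.035,0,0,0,0,0.8],[0.015,-0.035,0,0,0,0,0.8],[0.016,-0.033,-0.02,0,0,0,0.8],[0,0,-0.04,0,0,0,0.8],[0,0,-0.045,0,0,0,0.8],[0,0,-0.045,0,0,0,0.8],[0,0,-0.035,0,0,0,0.8],[0,0,-0.022,0,0,0,0.8],[0,0,-0.004,0,0,0,0.8]]]}}

```text
time: 13.95
tool_pos: [0.6119, -0.3021, 0.0305]
tool_rot: [-0.004, 0.719, 0.695, -0.001]
contact_force: [-0.2, -0.3, -0.1]
gripper_width: 0.799
grasp_force: 0.0
```

Request:
{"method": "play_rows", "body": {"series": [[[0,0,0,0,0,0,0.3],[0,0,0,0,0,0,0.3],[0,0,0,0,0,0,0.3],[0,0,0,0,0,0,0.3],[0,0,0,0,0,0,0.3]]]}}

```text
time: 14.45
tool_pos: [0.6152, -0.3061, 0.0374]
tool_rot: [0.002, 0.719, 0.694, 0.001]
contact_force: [1.2, 1.4, 5.6]
gripper_width: 0.47
grasp_force: 60.9
```

Request:
{"method": "play_rows", "body": {"series": [[[0,0,0.03,0,0,0,0.3],[0,0,0.05,0,0,0,0.3],[0,0,0.05,0,0,0,0.3],[0,0.03,0.04,0,0,0,0.3],[-0.003,0.045,0,0,0,0,0.3],[-0.003,0.045,0,0,0,0,0.3],[-0.003,0.045,0,0,0,0,0.3],[-0.003,0.045,0,0,0,0,0.3],[-0.003,0.045,0,0,0,0,0.3],[-0.003,0.045,0,0,0,0,0.3]]]}}

```text
time: 15.45
tool_pos: [0.5948, -0.0039, 0.2044]
tool_rot: [-0.0, 0.72, 0.694, -0.0]
contact_force: [0.4, 0.6, -1.6]
gripper_width: 0.474
grasp_force: 61.1
```

Request:
{"method": "play_rows", "body": {"series": [[[-0.003,0.045,0,0,0,0,0.3],[-0.003,0.03,0,0,0,0,0.3],[0,0.025,0,0,0,0,0.3],[0,0,0,0,0,0,0.3],[0,0,0,0,0,0,0.3]]]}}

```text
time: 15.95
tool_pos: [0.5893, 0.0945, 0.2045]
tool_rot: [-0.0, 0.719, 0.695, -0.001]
contact_force: [-0.2, -0.5, -2.3]
gripper_width: 0.472
grasp_force: 61.1
```

```bash
python3 -c "
from h import *
st()"
```

```text
t15.95 tcp [589.3  94.5 204.5] yang -1.97 tilt [-0.001 -0.001 -1.   ] F [-0.2 -0.5 -2.3] w 0.472 g 61.1 j6 0.07
```

Request:
{"method": "play_rows", "body": {"series": [[[0.002,0.008,-0.02,0,0,0,0.3],[0,0,-0.03,0,0,0,0.3],[0,0,-0.025,0,0,0,0.3],[0,0,-0.01,0,0,0,0.3],[0,0,-0.005,0,0,0,0.3],[0,0,0,0,0,0,0.3],[0,0,0,0,0,0,0.3]]]}}

```text
time: 16.65
tool_pos: [0.5928, 0.1022, 0.1166]
tool_rot: [0.001, 0.72, 0.694, 0.001]
contact_force: [-0.2, 0.4, -0.4]
gripper_width: 0.474
grasp_force: 61.1
```

Request:
{"method": "play_rows", "body": {"series": [[[0,0,-0.002,0,0,0,0.3],[0,0,0,0,0,0,0.3]]]}}

```text
time: 16.85
tool_pos: [0.5922, 0.1025, 0.1138]
tool_rot: [0.0, 0.719, 0.695, 0.001]
contact_force: [-0.2, 0.7, -2.5]
gripper_width: 0.469
grasp_force: 61.1
```

Request:
{"method": "play_rows", "body": {"series": [[[0,0,-0.002,0,0,0,0.3],[0,0,-0.001,0,0,0,0.3],[0,0,0,0,0,0,0.8],[0,0,0,0,0,0,0.8],[0,0,0,0,0,0,0.8],[0,0,0.03,0,0,0,0.8],[0,0,0.05,0,0,0,0.8],[0,0,0.05,0,0,0,0.8],[0,-0.03,0.01,0,0,0,0.8],[-0.008,-0.045,0,0,0,0,0.8]]]}}

```text
time: 17.85
tool_pos: [0.5859, 0.0281, 0.2545]
tool_rot: [0.003, 0.718, 0.696, 0.003]
contact_force: [0.0, -0.8, -0.7]
gripper_width: 0.798
grasp_force: 0.0
```

Request:
{"method": "play_rows", "body": {"series": [[[-0.008,-0.045,0,0,0,0,0.8],[-0.008,-0.045,0,0,0,0,0.8],[-0.008,-0.045,0,0,0,0,0.8],[-0.008,-0.045,0,0,0,0,0.8],[-0.008,-0.045,0,0,0,0,0.8],[-0.008,-0.02,0,0,0,0,0.8],[0,0,0,0,0,0,0.8]]]}}

```text
time: 18.55
tool_pos: [0.5347, -0.2201, 0.2496]
tool_rot: [-0.0, 0.721, 0.693, -0.0]
contact_force: [-0.2, 0.5, 0.9]
gripper_width: 0.799
grasp_force: 0.0
```

```bash
python3 -c "
from h import *
st(); a=grab('wrist','w5.png'); b=grab('top','t5.png')
print(proj(a,(.518,-.3025,.066)))
cv2.imwrite('pics/m5.png',np.hstack([a['frame'][:,60:],cv2.resize(b['frame'][110:240,80:240],(348,384))]))"
```

```text
t18.55 tcp [ 534.7 -220.1  249.6] yang -2.27 tilt [-0.001 -0.    -1.   ] F [-0.2  0.5  0.9] w 0.799 g 0.0 j6 -0.48
[245.92980233 235.92142429]
```

View pics/m5.png

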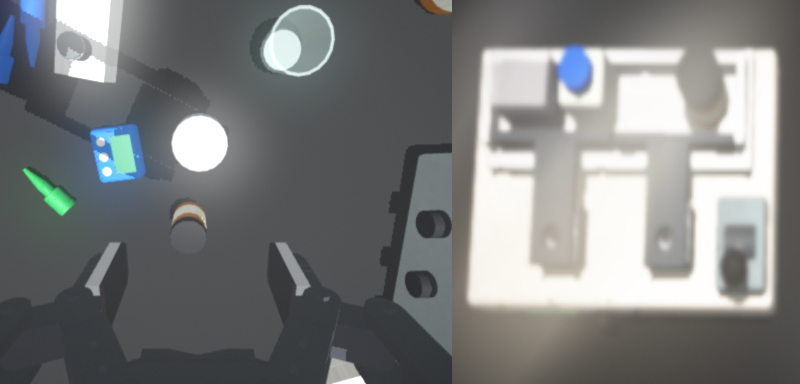

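The first jar stands in the tray, and the second jar's lid is at (248,236), where predicted.

Request:
{"method": "play_rows", "body": {"series": [[[-0.008,-0.043,0,0,0,0,0.8],[-0.007,-0.044,0,0,0,0,0.8],[0,0,-0.04,0,0,0,0.8],[0,0,-0.05,0,0,0,0.8],[0,0,-0.05,0,0,0,0.8],[0,0,-0.045,0,0,0,0.8],[0,0,-0.02,0,0,0,0.8],[0,0,-0.008,0,0,0,0.8],[0,0,0,0,0,0,0.3],[0,0,0,0,0,0,0.3]]]}}

```text
time: 19.65
tool_pos: [0.5221, -0.3047, 0.0389]
tool_rot: [0.001, 0.719, 0.695, 0.0]
contact_force: [-1.9, 0.9, 3.4]
gripper_width: 0.47
grasp_force: 52.5
```

Request:
{"method": "play_rows", "body": {"series": [[[0,0,0,0,0,0,0.3],[0,0,0,0,0,0,0.3],[0,0,0,0,0,0,0.3],[0,0,0,0,0,0,0.3]]]}}

```text
time: 20.05
tool_pos: [0.522, -0.3053, 0.0389]
tool_rot: [0.002, 0.72, 0.694, 0.0]
contact_force: [-0.1, -0.4, 6.1]
gripper_width: 0.472
grasp_force: 60.9
```

Request:
{"method": "play_rows", "body": {"series": [[[0,0,0.03,0,0,0,0.3],[0,0,0.05,0,0,0,0.3],[0,0,0.05,0,0,0,0.3],[0.005,0.03,0.05,0,0,0,0.3],[0.007,0.045,0.01,0,0,0,0.3],[0.007,0.045,0,0,0,0,0.3],[0.007,0.045,0,0,0,0,0.3],[0.007,0.045,0,0,0,0,0.3],[0.007,0.045,0,0,0,0,0.3],[0.007,0.045,0,0,0,0,0.3]]]}}

```text
time: 21.05
tool_pos: [0.5665, -0.0072, 0.2191]
tool_rot: [-0.0, 0.72, 0.694, -0.0]
contact_force: [0.2, 0.0, -0.6]
gripper_width: 0.474
grasp_force: 60.9
```

Request:
{"method": "play_rows", "body": {"series": [[[0.007,0.045,0,0,0,0,0.3],[0.007,0.045,0,0,0,0,0.3],[0.007,0.045,0,0,0,0,0.3],[0.005,0.03,0,0,0,0,0.3],[0,0,0,0,0,0,0.3],[0,0,0,0,0,0,0.3]]]}}

```text
time: 21.65
tool_pos: [0.5925, 0.1563, 0.2188]
tool_rot: [-0.0, 0.719, 0.695, -0.001]
contact_force: [0.3, 0.1, -1.1]
gripper_width: 0.47
grasp_force: 60.9
```

```bash
python3 -c "
from h import *
st()"
```

```text
t21.65 tcp [592.5 156.3 218.8] yang -1.95 tilt [-0.002 -0.001 -1.   ] F [ 0.3  0.1 -1.1] w 0.470 g 60.9 j6 0.17
```

Request:
{"method": "play_rows", "body": {"series": [[[0.001,-0.004,-0.02,0,0,0,0.3],[0,0,-0.03,0,0,0,0.3],[0,0,-0.03,0,0,0,0.3],[0,0,-0.015,0,0,0,0.3],[0,0,-0.006,0,0,0,0.3],[0,0,-0.003,0,0,0,0.3],[0,0,0,0,0,0,0.3]]]}}

```text
time: 22.35
tool_pos: [0.5947, 0.1519, 0.1168]
tool_rot: [0.001, 0.72, 0.694, 0.001]
contact_force: [0.4, 0.4, -1.2]
gripper_width: 0.471
grasp_force: 60.9
```

Request:
{"method": "play_rows", "body": {"series": [[[0,0,-0.002,0,0,0,0.3],[0,0,0,0,0,0,0.3]]]}}

```text
time: 22.55
tool_pos: [0.5947, 0.1523, 0.1148]
tool_rot: [0.001, 0.719, 0.695, 0.001]
contact_force: [0.2, -0.8, -0.6]
gripper_width: 0.472
grasp_force: 60.9
```

Request:
{"method": "play_rows", "body": {"series": [[[0,0,-0.002,0,0,0,0.3],[0,0,0,0,0,0,0.8],[0,0,0,0,0,0,0.8],[0,0,0,0,0,0,0.8],[0,0,0.03,0,0,0,0.8],[0,0,0.05,0,0,0,0.8],[0,0,0.05,0,0,0,0.8],[-0.01,-0.03,0.01,0,0,0,0.8],[-0.025,-0.04,0,0,0,0,0.8],[-0.025,-0.04,0,0,0,0,0.8]]]}}

```text
time: 23.55
tool_pos: [0.5337, 0.0413, 0.2527]
tool_rot: [0.001, 0.719, 0.695, 0.001]
contact_force: [1.3, -0.9, 0.2]
gripper_width: 0.801
grasp_force: 0.0
```

Request:
{"method": "play_rows", "body": {"series": [[[-0.02,-0.04,0,0,0,0,0.5],[-0.02,-0.04,0,0,0,0,0.5],[-0.02,-0.04,0,0,0,0,0.5],[-0.02,-0.04,0,0,0,0,0.5],[-0.02,-0.03,0,0,0,0,0.5],[0,0,0,0,0,0,0.5],[0,0,0,0,0,0,0.5]]]}}

```text
time: 24.25
tool_pos: [0.4338, -0.1483, 0.2517]
tool_rot: [0.0, 0.72, 0.694, 0.0]
contact_force: [0.1, 0.3, -0.7]
gripper_width: 0.502
grasp_force: 0.0
```

```bash
python3 -c "
from h import *
st(); a=grab('wrist','w6.png'); b=grab('top','t6.png')
for p in [(.434,-.045,.08),(.422,-.0995,.08)]: print(proj(a,p),proj(b,p))
cv2.imwrite('pics/m6.png',np.hstack([a['frame'][:,60:],cv2.resize(b['frame'][110:240,80:240],(348,384))]))"
```

```text
t24.25 tcp [ 433.8 -148.3  251.7] yang -2.13 tilt [ 0.001  0.    -1.   ] F [ 0.1  0.3 -0.7] w 0.502 g 0.0 j6 -0.46
[253.59806958  59.66371958] [265.26152808 213.97347654]
[243.64417583 120.07256569] [291.62347695 218.9817189 ]
```

View pics/m6.png

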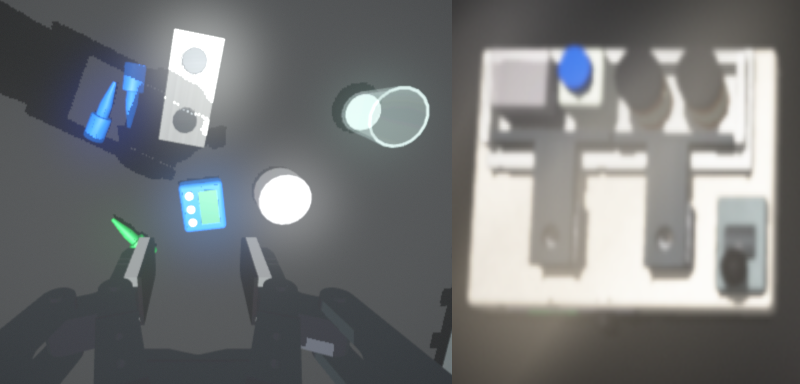

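All four loads stand in the tray row. The pin heads are at wrist (255,60) and (245,119), matching my estimate within 2 px.

Run:
```python
from h import *
t=dict(np.load('pics/t6.npz')); a=dict(np.load('pics/w6.npz'))
A=lambda u,v:((u-452)/348*160+80-.5,v/384*130+110-.5)
for c in [(640,76),(702,72)]: print('jar',ray(t,A(*c),.141).round(4))
for c in [(255,60),(245,119)]: print('pin',ray(a,c,.08).round(4))
g=cv2.cvtColor(a['frame'],cv2.COLOR_BGR2GRAY)
for name,(u0,u1,v0,v1) in dict(far=(236,274,42,80),near=(226,266,100,138)).items():
    r=g[v0:v1,u0:u1]; m=(cv2.GaussianBlur(r,(3,3),0)<(150 if name=='far' else 95)).astype(np.uint8)
    k,_,s,c=cv2.connectedComponentsWithStats(m)
    for i in range(1,k):
        if s[i,4]>80: print(name,s[i],(c[i]+[u0,v0]).round(1),ray(a,c[i]+[u0,v0],.08).round(4))
```

```text
jar [0.5928 0.1513 0.141 ]
jar [0.5936 0.0933 0.141 ]
pin [ 0.4353 -0.0453  0.08  ]
pin [ 0.4234 -0.0985  0.08  ]
```

Request:
{"method": "play_rows", "body": {"series": [[[-0.006,0.025,0,0,0,0,0.5],[-0.005,0.025,0,0,0,0,0.5],[0,0,-0.04,0,0,0,0.5],[0,0,-0.04,0,0,0,0.5],[0,0,-0.04,0,0,0,0.5],[0,0,-0.035,0,0,0,0.5],[0,0,-0.025,0,0,0,0.5],[0,0,0,0,0,0,0.5],[0,0,0,0,0,0,0.5]]]}}

```text
time: 25.25
tool_pos: [0.4234, -0.0971, 0.072]
tool_rot: [-0.0, 0.719, 0.695, -0.0]
contact_force: [0.3, 1.1, 0.6]
gripper_width: 0.498
grasp_force: 0.0
```

```bash
python3 -c "
from h import *
st(); a=grab('wrist','w7.png')
print(proj(a,(.423,-.099,.08)),proj(a,(.435,-.045,.08)))"
```

```text
t25.25 tcp [423.4 -97.1  72. ] yang -1.92 tilt [-0.  0. -1.] F [0.3 1.1 0.6] w 0.498 g 0.0 j6 -0.36
[257.64199191 261.03208873] [281.09896371 150.65370246]
```

View pics/w7.png

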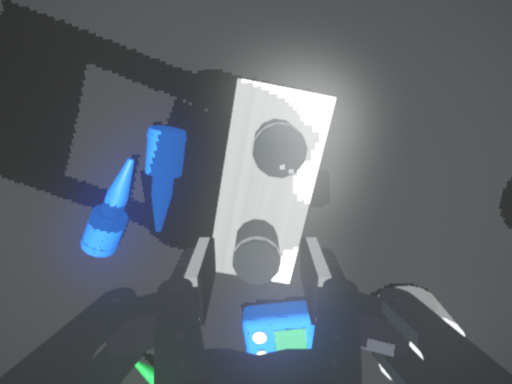

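The near pin's head is centred between the fingers at (257,260), and the far one is at (280,149).

Request:
{"method": "play_rows", "body": {"series": [[[0,-0.002,-0.01,0,0,0,0.5],[0,0,-0.006,0,0,0,0.5],[0,0,0,0,0,0,0.5],[0,0,0,0,0,0,0.1],[0,0,0,0,0,0,0.1],[0,0,0,0,0,0,0.1],[0,0,0,0,0,0,0.1],[0,0,0,0,0,0,0.1]]]}}

```text
time: 26.1
tool_pos: [0.4233, -0.1, 0.0561]
tool_rot: [0.0, 0.719, 0.695, 0.0]
contact_force: [-0.6, 0.5, 1.8]
gripper_width: 0.26
grasp_force: 58.8
```

```bash
python3 -c "
from h import *
st()"
```

```text
t26.10 tcp [ 423.3 -100.    56.1] yang -2.02 tilt [ 0.001 -0.    -1.   ] F [-0.6  0.5  1.8] w 0.260 g 58.8 j6 -0.37
```

Request:
{"method": "play_rows", "body": {"series": [[[0,0,0.03,0,0,0,0.1],[0,0,0.05,0,0,0,0.1],[0,0,0.05,0,0,0,0.1],[0,0,0.05,0,0,0,0.1],[0.016,0.04,0,0,0,0,0.1],[0.016,0.04,0,0,0,0,0.1],[0.016,0.04,0,0,0,0,0.1],[0.018,0.04,0,0,0,0,0.1],[0,0,0,0,0,0,0.1],[0,0,0,0,0,0,0.1]]]}}

```text
time: 27.1
tool_pos: [0.4887, 0.061, 0.2349]
tool_rot: [-0.001, 0.719, 0.695, -0.001]
contact_force: [-0.7, 0.1, -1.2]
gripper_width: 0.259
grasp_force: 60.5
```

```bash
python3 -c "
from h import *
st(); a=grab('wrist','w8.png')
for p in [(.487,.1355,.101),(.491,.2445,.101)]: print(proj(a,p).round(1))
cv2.imwrite('pics/w8c.png',cv2.resize(a['frame'][0:300,150:450],None,fx=2.6,fy=2,interpolation=cv2.INTER_CUBIC))"
```

```text
t27.10 tcp [488.7  61.  234.9] yang -1.89 tilt [-0.002 -0.    -1.   ] F [-0.7  0.1 -1.2] w 0.259 g 60.5 j6 0.01
[253.1  92.6]
[253.  -62.9]
```

View pics/w8c.png

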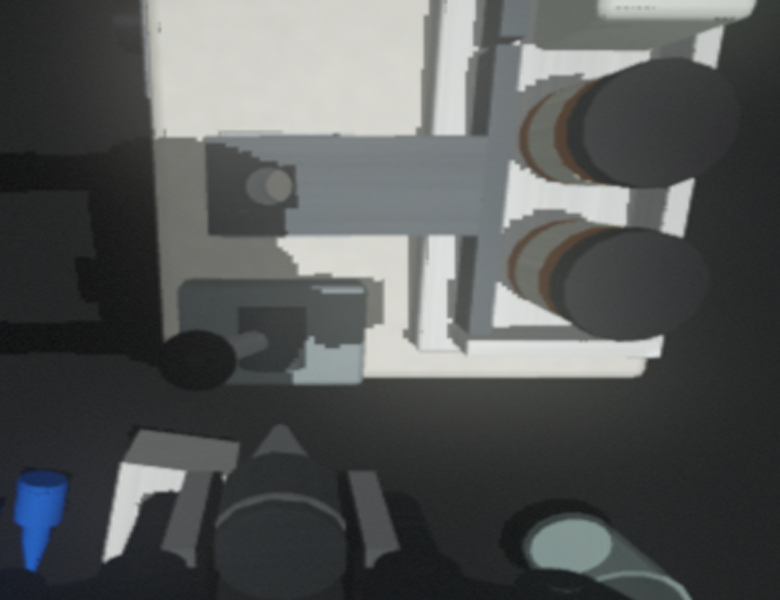

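The right tongue hole is at wrist (254,93.5), within 1 px of the prediction; the pin tip is at (258,213), hanging straight in the grip.

Request:
{"method": "play_rows", "body": {"series": [[[0.001,0.025,0,0,0,0,0.1],[0.001,0.025,0,0,0,0,0.1],[0,0.024,0,0,0,0,0.1],[0,0,0,0,0,0,0.1],[0,0,-0.03,0,0,0,0.1],[0,0,-0.03,0,0,0,0.1],[0,0,-0.015,0,0,0,0.1],[0,0,0,0,0,0,0.1],[0,0,0,0,0,0,0.1]]]}}

```text
time: 28.05
tool_pos: [0.4914, 0.1334, 0.1614]
tool_rot: [0.0, 0.72, 0.694, 0.0]
contact_force: [0.0, 0.5, -0.5]
gripper_width: 0.255
grasp_force: 60.5
```

```bash
python3 -c "
from h import *
st(); a=dict(np.load('pics/w8.npz')); print(proj(a,(.4887,.061,.187)))"
```

```text
t28.05 tcp [491.4 133.4 161.4] yang -2.09 tilt [ 0.001 -0.    -1.   ] F [ 0.   0.5 -0.5] w 0.255 g 60.5 j6 0.16
[258.17774319 213.67674825]
```

Request:
{"method": "play_rows", "body": {"series": [[[0,0.001,-0.01,0,0,0,0.1],[0,0,-0.007,0,0,0,0.1],[0,0,-0.005,0,0,0,0.1],[0,0,-0.005,0,0,0,0.1],[0,0,0,0,0,0,0.1]]]}}

```text
time: 28.55
tool_pos: [0.4903, 0.1352, 0.1326]
tool_rot: [-0.001, 0.719, 0.695, -0.001]
contact_force: [-1.5, -0.3, -1.6]
gripper_width: 0.258
grasp_force: 60.6
```

Request:
{"method": "play_rows", "body": {"series": [[[0,0,-0.004,0,0,0,0.1],[0,0,-0.004,0,0,0,0.1],[0,0,0,0,0,0,0.1]]]}}

```text
time: 28.85
tool_pos: [0.4907, 0.1352, 0.125]
tool_rot: [-0.0, 0.719, 0.695, -0.0]
contact_force: [-0.7, -0.2, -0.6]
gripper_width: 0.256
grasp_force: 60.6
```

Request:
{"method": "play_rows", "body": {"series": [[[0.001,-0.0005,-0.002,0,0,0,0.1],[0,0,-0.003,0,0,0,0.1],[0,0,0,0,0,0,0.1]]]}}

```text
time: 29.15
tool_pos: [0.492, 0.1347, 0.1202]
tool_rot: [0.0, 0.719, 0.695, 0.0]
contact_force: [-1.2, 0.5, -0.3]
gripper_width: 0.258
grasp_force: 60.6
```

Request:
{"method": "play_rows", "body": {"series": [[[0,0,-0.003,0,0,0,0.1],[0,0,0,0,0,0,0.1]]]}}

```text
time: 29.35
tool_pos: [0.4919, 0.1346, 0.1172]
tool_rot: [-0.0, 0.719, 0.695, -0.0]
contact_force: [-0.9, 0.7, -2.0]
gripper_width: 0.26
grasp_force: 60.6
```

Forces are low, so I'll continue down.

Request:
{"method": "play_rows", "body": {"series": [[[0,0,-0.003,0,0,0,0.1],[0,0,0,0,0,0,0.1],[0,0,-0.002,0,0,0,0.1],[0,0,0,0,0,0,0.1]]]}}

```text
time: 29.75
tool_pos: [0.4919, 0.1347, 0.1124]
tool_rot: [-0.0, 0.719, 0.695, -0.0]
contact_force: [-0.2, 1.4, -1.0]
gripper_width: 0.26
grasp_force: 60.6
```

Request:
{"method": "play_rows", "body": {"series": [[[0,0,-0.002,0,0,0,0.1],[0,0,0,0,0,0,0.1]]]}}

```text
time: 29.95
tool_pos: [0.492, 0.1348, 0.1106]
tool_rot: [-0.0, 0.719, 0.695, 0.0]
contact_force: [-1.1, 1.7, -1.6]
gripper_width: 0.258
grasp_force: 60.6
```

Request:
{"method": "play_rows", "body": {"series": [[[0,-0.0003,-0.002,0,0,0,0.1],[0,0,0,0,0,0,0.1]]]}}

```text
time: 30.15
tool_pos: [0.4922, 0.1346, 0.1087]
tool_rot: [-0.0, 0.719, 0.695, 0.0]
contact_force: [-0.9, 2.8, -0.9]
gripper_width: 0.261
grasp_force: 60.7
```

Request:
{"method": "play_rows", "body": {"series": [[[0,0,-0.002,0,0,0,0.1],[0,0,0,0,0,0,0.1]]]}}

```text
time: 30.35
tool_pos: [0.4924, 0.1346, 0.1071]
tool_rot: [0.0, 0.719, 0.695, 0.001]
contact_force: [-1.0, 2.9, 3.0]
gripper_width: 0.258
grasp_force: 61.0
```

Request:
{"method": "play_rows", "body": {"series": [[[0,0,-0.001,0,0,0,0.1],[0,0,0,0,0,0,0.1]]]}}

```text
time: 30.55
tool_pos: [0.493, 0.1346, 0.1071]
tool_rot: [0.001, 0.719, 0.695, 0.001]
contact_force: [-2.7, 1.8, 5.8]
gripper_width: 0.26
grasp_force: 61.3
```

Request:
{"method": "play_rows", "body": {"series": [[[0,0,0.001,0,0,0,0.5],[0,0,0,0,0,0,0.5],[0,0,0,0,0,0,0.5],[0,0,0.03,0,0,0,0.5],[0,0,0.05,0,0,0,0.5],[0,0,0.05,0,0,0,0.5],[-0.008,-0.04,0,0,0,0,0.5],[-0.015,-0.04,0,0,0,0,0.5],[-0.015,-0.04,0,0,0,0,0.5],[-0.015,-0.04,0,0,0,0,0.5]]]}}

```text
time: 31.55
tool_pos: [0.4382, -0.0271, 0.2365]
tool_rot: [0.0, 0.719, 0.695, -0.0]
contact_force: [0.5, -0.2, 0.8]
gripper_width: 0.499
grasp_force: 0.0
```

Request:
{"method": "play_rows", "body": {"series": [[[-0.005,-0.02,0,0,0,0,0.5],[0,0,-0.04,0,0,0,0.5],[0,0,-0.04,0,0,0,0.5],[0,0,-0.04,0,0,0,0.5],[0,0,-0.02,0,0,0,0.5],[0,0,0,0,0,0,0.5]]]}}

```text
time: 32.15
tool_pos: [0.4308, -0.0451, 0.0925]
tool_rot: [-0.003, 0.72, 0.694, -0.002]
contact_force: [0.6, -1.3, -0.3]
gripper_width: 0.497
grasp_force: 0.0
```

```bash
python3 -c "
from h import *
st(); a=grab('wrist','w9.png')
p=proj(a,(.435,-.0453,.08)); print(p); t=grab('top','t9.png')
g=cv2.cvtColor(a['frame'],cv2.COLOR_BGR2GRAY); v=int(p[1]); print(g[v,int(p[0])-50:int(p[0])+50:2].tolist())"
```

```text
t32.15 tcp [430.8 -45.1  92.5] yang -2.04 tilt [-0.008  0.002 -1.   ] F [ 0.6 -1.3 -0.3] w 0.497 g 0.0 j6 -0.24
[266.07456369 238.55416272]
[39, 40, 53, 116, 119, 120, 119, 119, 118, 116, 120, 123, 122, 117, 75, 68, 68, 69, 70, 70, 72, 71, 73, 73, 73, 74, 73, 74, 74, 77, 75, 74, 76, 76, 76, 135, 228, 230, 230, 232, 231, 230, 125, 63, 61, 87, 97, 98, 97, 96]
```

Request:
{"method": "play_rows", "body": {"series": [[[0.004,-0.0005,-0.02,0,0,0,0.5],[0,0,-0.012,0,0,0,0.5],[0,0,-0.004,0,0,0,0.5],[0,0,0,0,0,0,0.5],[0,0,0,0,0,0,0.1],[0,0,0,0,0,0,0.1],[0,0,0,0,0,0,0.1],[0,0,0,0,0,0,0.1],[0,0,0,0,0,0,0.1]]]}}

```text
time: 33.15
tool_pos: [0.4375, -0.0463, 0.0619]
tool_rot: [-0.001, 0.719, 0.695, -0.001]
contact_force: [-5.2, -0.0, 5.7]
gripper_width: 0.256
grasp_force: 58.5
```

```bash
python3 -c "
from h import *
st()"
```

```text
t33.15 tcp [437.5 -46.3  61.9] yang -2.00 tilt [-0.002 -0.    -1.   ] F [-5.2 -0.   5.7] w 0.256 g 58.5 j6 -0.24
```

Request:
{"method": "play_rows", "body": {"series": [[[0,0,0.03,0,0,0,0.1],[0,0,0.05,0,0,0,0.1],[0,0,0.05,0,0,0,0.1],[0,0,0.05,0,0,0,0.1],[0.008,0.04,0,0,0,0,0.1],[0.008,0.045,0,0,0,0,0.1],[0.008,0.045,0,0,0,0,0.1],[0.008,0.045,0,0,0,0,0.1],[0.008,0.045,0,0,0,0,0.1],[0.008,0.045,0,0,0,0,0.1]]]}}

```text
time: 34.15
tool_pos: [0.4861, 0.2209, 0.2414]
tool_rot: [0.0, 0.719, 0.695, 0.001]
contact_force: [1.4, -0.1, -1.2]
gripper_width: 0.256
grasp_force: 59.0
```

Request:
{"method": "play_rows", "body": {"series": [[[0.008,0.025,0,0,0,0,0.1],[0,0,0,0,0,0,0.1],[0,0,0,0,0,0,0.1]]]}}

```text
time: 34.45
tool_pos: [0.4939, 0.244, 0.2408]
tool_rot: [0.0, 0.719, 0.695, -0.0]
contact_force: [-0.7, -0.3, -1.3]
gripper_width: 0.256
grasp_force: 59.0
```

```bash
python3 -c "
from h import *
st()"
```

```text
t34.45 tcp [493.9 244.  240.8] yang -1.96 tilt [-0.    -0.001 -1.   ] F [-0.7 -0.3 -1.3] w 0.256 g 59.0 j6 0.36
```

Request:
{"method": "play_rows", "body": {"series": [[[0.001,0,-0.03,0,0,0,0.1],[0,0,-0.03,0,0,0,0.1],[0,0,-0.015,0,0,0,0.1],[0,0,-0.007,0,0,0,0.1],[0,0,0,0,0,0,0.1]]]}}

```text
time: 34.95
tool_pos: [0.4947, 0.2431, 0.1582]
tool_rot: [-0.0, 0.72, 0.694, -0.001]
contact_force: [-0.3, 0.0, -0.6]
gripper_width: 0.257
grasp_force: 59.0
```

Request:
{"method": "play_rows", "body": {"series": [[[0,0,-0.006,0,0,0,0.1],[0,0,-0.006,0,0,0,0.1],[0,0,-0.004,0,0,0,0.1],[0,0,0,0,0,0,0.1]]]}}

```text
time: 35.35
tool_pos: [0.4947, 0.2438, 0.1421]
tool_rot: [-0.0, 0.719, 0.695, -0.0]
contact_force: [-0.2, 0.2, -1.4]
gripper_width: 0.254
grasp_force: 59.0
```

Request:
{"method": "play_rows", "body": {"series": [[[0,0,-0.004,0,0,0,0.1],[0,0,-0.004,0,0,0,0.1],[0.001,0.0005,-0.003,0,0,0,0.1],[0,0,0,0,0,0,0.1]]]}}

```text
time: 35.75
tool_pos: [0.4954, 0.2443, 0.1308]
tool_rot: [-0.001, 0.719, 0.695, -0.001]
contact_force: [-1.6, -0.1, -0.2]
gripper_width: 0.256
grasp_force: 59.0
```

Request:
{"method": "play_rows", "body": {"series": [[[0,0,-0.003,0,0,0,0.1],[0,0,-0.003,0,0,0,0.1],[0,0,0,0,0,0,0.1]]]}}

```text
time: 36.05
tool_pos: [0.4959, 0.2443, 0.125]
tool_rot: [-0.0, 0.719, 0.695, -0.0]
contact_force: [-0.7, 0.7, -0.9]
gripper_width: 0.25
grasp_force: 59.0
```

Request:
{"method": "play_rows", "body": {"series": [[[0,0,-0.002,0,0,0,0.1],[0,0,-0.002,0,0,0,0.1],[0,0,0,0,0,0,0.1]]]}}

```text
time: 36.35
tool_pos: [0.4959, 0.2443, 0.1212]
tool_rot: [-0.0, 0.719, 0.695, -0.0]
contact_force: [-1.6, -0.2, -0.2]
gripper_width: 0.254
grasp_force: 59.0
```

Request:
{"method": "play_rows", "body": {"series": [[[0,0,-0.002,0,0,0,0.1],[0,0,-0.002,0,0,0,0.1],[0,0,0,0,0,0,0.1]]]}}

```text
time: 36.65
tool_pos: [0.4961, 0.2443, 0.1174]
tool_rot: [0.0, 0.719, 0.695, 0.0]
contact_force: [-0.4, -0.2, -2.7]
gripper_width: 0.256
grasp_force: 59.0
```

Request:
{"method": "play_rows", "body": {"series": [[[0,0,-0.002,0,0,0,0.1],[0,0,0,0,0,0,0.1]]]}}

```text
time: 36.85
tool_pos: [0.4963, 0.2443, 0.1156]
tool_rot: [0.0, 0.719, 0.695, 0.0]
contact_force: [-0.4, 0.6, 0.1]
gripper_width: 0.253
grasp_force: 59.0
```

Request:
{"method": "play_rows", "body": {"series": [[[0,0,-0.002,0,0,0,0.1],[0,0,0,0,0,0,0.1]]]}}

```text
time: 37.05
tool_pos: [0.4963, 0.2444, 0.1136]
tool_rot: [0.0, 0.719, 0.695, 0.0]
contact_force: [-0.4, -0.2, -0.3]
gripper_width: 0.256
grasp_force: 59.0
```

Request:
{"method": "play_rows", "body": {"series": [[[0,0,-0.001,0,0,0,0.1],[0,0,0,0,0,0,0.1]]]}}

```text
time: 37.25
tool_pos: [0.4963, 0.2444, 0.113]
tool_rot: [0.0, 0.719, 0.695, 0.0]
contact_force: [-1.3, -1.5, 2.5]
gripper_width: 0.257
grasp_force: 59.3
```

Request:
{"method": "play_rows", "body": {"series": [[[0,0,-0.001,0,0,0,0.1],[0,0,0,0,0,0,0.1],[0,0,0.001,0,0,0,0.5],[0,0,0,0,0,0,0.5],[0,0,0,0,0,0,0.5],[0,0,0.03,0,0,0,0.5],[0,0,0.05,0,0,0,0.5],[0,0,0.04,0,0,0,0.5],[-0.015,-0.035,0,0,0,0,0],[-0.015,-0.035,0,0,0,0,0]]]}}

```text
time: 38.25
tool_pos: [0.4667, 0.1743, 0.2348]
tool_rot: [0.001, 0.719, 0.695, 0.002]
contact_force: [0.6, -0.6, -0.9]
gripper_width: 0.168
grasp_force: 0.0
```

Request:
{"method": "play_rows", "body": {"series": [[[-0.015,-0.035,0,0,0,0,0],[-0.015,-0.035,0,0,0,0,0],[-0.015,-0.037,0,0,0,0,0],[0,0,0,0,0,0,0],[0,0,0,0,0,0,0]]]}}

```text
time: 38.75
tool_pos: [0.4209, 0.0669, 0.2326]
tool_rot: [0.0, 0.72, 0.694, 0.0]
contact_force: [-0.1, 1.0, 0.1]
gripper_width: -0.001
grasp_force: 0.0
```

```bash
python3 -c "
from h import *
st(); t=grab('top','t10.png'); w=grab('scene','s10.png')
for p in [(.4925,.1345,.131),(.4963,.2443,.131)]: print(proj(t,p).round(1))
cv2.imwrite('pics/m10.png',np.hstack([cv2.resize(t['frame'][115:225,80:235],(450,320)),cv2.resize(w['frame'][120:240,230:370],(350,320))]))"
```

```text
t38.75 tcp [420.9  66.9 232.6] yang -2.13 tilt [ 0.001  0.    -1.   ] F [-0.1  1.   0.1] w -0.001 g 0.0 j6 0.02
[174.8 184.6]
[120.6 184.4]
```

View pics/m10.png

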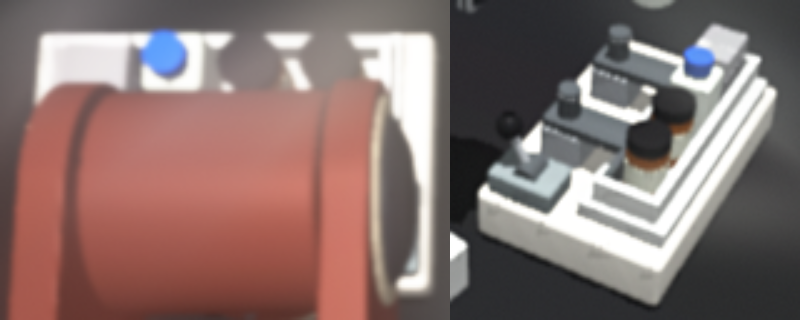

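Both pins are seated with their heads on the tongues, and all four loads stand upright. Next is the lever.

Request:
{"method": "play_rows", "body": {"series": [[[0,0,-0.04,0,0,0,0],[0,0,-0.04,0,0,0,0],[0,0,-0.03,0,0,0,0],[0,0,-0.008,0,0,0,0],[0.005,0,0,0,0,0,0],[0.008,0,0,0,0,0,0],[0.008,0,0,0,0,0,0],[0.008,0,0,0,0,0,0],[0.008,0,0,0,0,0,0],[0,0,0,0,0,0,0]]]}}

```text
time: 39.85
tool_pos: [0.4617, 0.0674, 0.1185]
tool_rot: [0.002, 0.719, 0.695, 0.002]
contact_force: [-0.4, 0.5, 0.4]
gripper_width: -0.003
grasp_force: 0.0
```

Request:
{"method": "play_rows", "body": {"series": [[[0.006,0,0,0,0,0,0],[0.006,0,0,0,0,0,0],[0.004,0,0,0,0,0,0],[0,0,0,0,0,0,0]]]}}

```text
time: 40.25
tool_pos: [0.4744, 0.0673, 0.1144]
tool_rot: [-0.0, 0.719, 0.695, -0.0]
contact_force: [-0.9, 0.3, 0.1]
gripper_width: -0.005
grasp_force: 0.0
```

```bash
python3 -c "
from h import *
st(); w=grab('scene','s11.png')
for x in (-84,-60,-36):
  import math; z=.121+(.006 if x==-60 else 0); c,s=math.cos(-.035),math.sin(-.035)
  print(x,proj(w,(.5496+(c*x+s*125)/1000,.1873+(s*x-c*125)/1000,z)).round(1))
g=cv2.cvtColor(w['frame'],cv2.COLOR_BGR2GRAY); print((g[150:185:2,240:290:2]).tolist())"
```

```text
t40.25 tcp [474.4  67.3 114.4] yang -2.03 tilt [-0.  0. -1.] F [-0.9  0.3  0.1] w -0.005 g 0.0 j6 0.02
-84 [253.6 166.7]
-60 [262.3 167.8]
-36 [271.2 173. ]
[[44, 38, 28, 28, 27, 27, 27, 27, 27, 27, 27, 26, 27, 30, 43, 38, 32, 29, 27, 27, 104, 255, 255, 195, 96], [43, 43, 34, 26, 27, 28, 29, 28, 27, 27, 29, 26, 27, 29, 36, 29, 29, 28, 26, 51, 120, 243, 255, 191, 108], [43, 43, 42, 34, 33, 29, 27, 28, 27, 28, 27, 26, 25, 27, 30, 28, 28, 33, 70, 116, 116, 199, 255, 149, 110], [42, 41, 43, 42, 42, 39, 26, 27, 27, 28, 28, 27, 27, 29, 30, 29, 31, 62, 87, 91, 76, 213, 255, 215, 128], [43, 43, 43, 42, 44, 44, 29, 47, 36, 26, 29, 28, 29, 33, 29, 33, 43, 46, 60, 70, 59, 201, 255, 255, 255], [43, 42, 42, 42, 43, 43, 32, 97, 51, 56, 27, 26, 28, 31, 33, 45, 48, 49, 54, 54, 53, 84, 162, 222, 255], [45, 44, 44, 43, 42, 43, 32, 98, 65, 106, 38, 27, 29, 43, 44, 49, 47, 49, 53, 53, 51, 91, 121, 116, 118], [43, 45, 44, 44, 44, 44, 33, 99, 62, 106, 39, 27, 30, 46, 47, 48, 49, 80, 77, 71, 88, 122, 125, 123, 121], [44, 44, 45, 44, 45, 44, 33, 98, 64, 106, 39, 25, 27, 48, 23, 30, 59, 109, 120, 123, 127, 1
[... 311 characters left out ...]
125, 152, 150, 75, 57, 56, 66], [45, 44, 46, 45, 46, 45, 45, 53, 58, 105, 145, 139, 53, 22, 26, 29, 81, 116, 114, 114, 116, 104, 98, 88, 74], [25, 30, 40, 46, 46, 45, 55, 78, 79, 86, 100, 122, 100, 69, 70, 86, 115, 114, 114, 116, 117, 104, 101, 107, 137], [22, 23, 24, 29, 40, 54, 77, 79, 79, 79, 61, 73, 106, 99, 94, 110, 112, 112, 113, 115, 116, 104, 104, 134, 144], [30, 24, 23, 24, 39, 76, 80, 79, 80, 71, 50, 96, 106, 70, 57, 137, 148, 129, 116, 115, 115, 104, 130, 144, 143], [48, 45, 35, 42, 77, 80, 80, 80, 71, 50, 53, 70, 87, 54, 61, 79, 105, 116, 145, 108, 132, 147, 141, 140, 140], [47, 47, 44, 77, 82, 80, 82, 76, 51, 51, 89, 84, 55, 58, 80, 83, 83, 83, 77, 170, 255, 255, 249, 176, 205]]
```

Request:
{"method": "play_rows", "body": {"series": [[[0.004,0,0,0,0,0,0],[0.003,0,0,0,0,0,0],[0,0,0,0,0,0,0],[0,0,0,0,0,0,0]]]}}

```text
time: 40.7
tool_pos: [0.4811, 0.0674, 0.1146]
tool_rot: [0.0, 0.719, 0.695, 0.0]
contact_force: [-0.5, -0.5, -1.2]
gripper_width: -0.0
grasp_force: 0.1
```

Request:
{"method": "play_rows", "body": {"series": [[[0.004,0,0,0,0,0,0],[0,0,0,0,0,0,0],[0,0,0,0,0,0,0]]]}}

```text
time: 41.0
tool_pos: [0.4844, 0.0674, 0.1144]
tool_rot: [-0.001, 0.719, 0.695, -0.001]
contact_force: [-5.1, -0.5, 0.1]
gripper_width: -0.007
grasp_force: 2.1
```

Request:
{"method": "play_rows", "body": {"series": [[[-0.02,0,0,0,0,0,0],[-0.03,0,0,0,0,0,0],[-0.03,0,0.02,0,0,0,0],[0,-0.03,0.05,0,0,0,0],[0,-0.04,0.05,0,0,0,0],[0,-0.045,0,0,0,0,0],[0,-0.045,0,0,0,0,0],[0,-0.045,0,0,0,0,0],[0,-0.045,0,0,0,0,0],[0,0,0,0,0,0,0]]]}}

```text
time: 42.0
tool_pos: [0.4052, -0.1743, 0.2174]
tool_rot: [0.002, 0.722, 0.692, -0.0]
contact_force: [-0.1, 0.1, 0.2]
gripper_width: 0.001
grasp_force: 0.0
```

Run:
```python
from h import *
st(); t=grab('top','t12.png'); w=grab('scene','s12.png')
g=cv2.cvtColor(w['frame'],cv2.COLOR_BGR2GRAY); m=(g[155:190,240:295]<35).astype(np.uint8); k,_,s,c=cv2.connectedComponentsWithStats(m)
print([(s[i].tolist(),(c[i]+[240,155]).round(1)) for i in range(1,k) if s[i,4]>20])
g=cv2.cvtColor(t['frame'],cv2.COLOR_BGR2GRAY); m=(g[175:215,195:225]<75).astype(np.uint8); k,_,s,c=cv2.connectedComponentsWithStats(m)
for i in range(1,k):
    if s[i,4]>20: print(s[i],(c[i]+[195,175]).round(1),ray(t,c[i]+[195,175],.121).round(4))
for p in [(.4925,.1345,.131),(.4963,.2443,.131),(.509,.063,.121)]: print(proj(t,p).round(1),proj(w,p).round(1))
for x0,x1,y0,y1,n in [(160,190,170,200,'R'),(105,136,170,200,'L')]:
    r=g[y0:y1,x0:x1]; print(n); print(r[::2,::2])
```

```text
t42.00 tcp [ 405.2 -174.3  217.4] yang -2.40 tilt [ 0.002 -0.003 -1.   ] F [-0.1  0.1  0.2] w 0.001 g 0.0 j6 -0.53
[([27, 15, 9, 8, 33], array([270.2, 174.5]))]
[174.8 184.6] [278.2 152.1]
[120.6 184.4] [298.1 131.1]
[211.  176.4] [270.9 173.1]
R
[[227 227 228 227 212 163 152 149 149 148 147 145 142 139 128]
 [240 240 239 239 221 163 150 148 148 147 146 143 141 137 126]
 [240 240 240 239 219 161 149 147 146 145 145 142 140 135 123]
 [239 240 240 240 216 157 148 145 145 144 143 141 139 134 125]
 [239 240 241 241 215 155 147 145 143 143 141 139 137 133 139]
 [240 240 241 241 214 153 145 145 142 142 142 138 136 133 145]
 [241 241 241 241 211 149 143 143 142 140 141 137 135 132 147]
 [241 242 243 242 210 146 142 142 142 142 134 121 132 132 160]
 [242 243 243 242 206 144 142 141 142 141 128 110 129 130 156]
 [242 243 243 241 197 141 139 140 139 136 119 105 127 129 144]
 [243 243 244 242 197 138 125 127 126 126 105 103 127 126 144]
 [243 244 245 242 193 138 120 107 105  99  98 117 130 126 145]
 [243 244 245 241 183 138 132 117 107 107 118 131 131 126 137]
 [244 244 246 242 180 131 127 127 
[... 400 characters left out ...]
 148 151 152 152 152 151 144]
 [236 235 234 233 233 225 164 148 150 151 153 151 152 152 152 145]
 [234 234 232 232 232 206 155 148 150 151 151 146 150 153 152 147]
 [233 233 232 232 228 178 149 149 151 152 148 139 142 152 152 151]
 [231 232 232 232 227 175 149 150 151 153 146 138 137 150 152 151]
 [231 232 232 231 230 191 150 149 151 149 141 135 137 150 151 154]
 [231 231 232 232 231 200 152 146 145 141 133 134 141 151 151 152]
 [230 231 231 231 230 199 152 143 136 134 133 137 148 153 151 152]
 [229 230 231 231 230 195 149 146 143 138 138 145 151 152 151 151]
 [230 231 232 232 230 196 147 144 145 146 148 150 150 151 148 152]
 [231 232 232 231 230 215 171 145 138 139 142 149 147 141 141 148]]
```

```bash
python3 -c "
from plant import manip
print(manip.job_done())"
```

```text
the job is handed in; nothing more can be done
None
```

The job is handed in, but its verdict was not shown: the four loads present (one bottle, two jars, the tip box) stand in the tray row, both drift pins were pressed down until they stopped at full depth, the lever was pushed over to its stop and looks fully on, and I saw no bystander disturbed.

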